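Heft the mill jars, load the charged one and shut the guard

TASK

One of the three mill jars lying on the wooden rack is charged with a heavy grinding rod and the other two are empty; they look alike, so feel by lifting which one is heavy. Lay that jar gently on the two rollers of the jar mill, midway along them, and swing the mill's guard hood fully shut. Leave the two empty jars lying in the rack's places, do not drop or bang any jar, and do not disturb the other things on the table.

Things in the scene. Friction and masses are not known exactly. Their poses are not given: they have to be found in the camera images.
- jar_a: one of three closed mill jars that look alike, lying on the rack: white cylinder 56 mm across, 70 mm long, between black rubber tyres 64 mm across, 18 mm wide; 114 mm long over its end caps. Origin mid-axis; x along the axis. Empty about 0.3 kg, charged 0.7 to 0.85 kg; which is charged varies and cannot be seen. Grip the white middle from above, across the axis
- jar_b: one of three closed mill jars that look alike, lying on the rack: white cylinder 56 mm across, 70 mm long, between black rubber tyres 64 mm across, 18 mm wide; 114 mm long over its end caps. Origin mid-axis; x along the axis. Empty about 0.3 kg, charged 0.7 to 0.85 kg; which is charged varies and cannot be seen. Grip the white middle from above, across the axis
- jar_c: one of three closed mill jars that look alike, lying on the rack: white cylinder 56 mm across, 70 mm long, between black rubber tyres 64 mm across, 18 mm wide; 114 mm long over its end caps. Origin mid-axis; x along the axis. Empty about 0.3 kg, charged 0.7 to 0.85 kg; which is charged varies and cannot be seen. Grip the white middle from above, across the axis
- rack: fixed plywood board 12 mm thick (x -80 to 140, y -165 to 165 mm) with three cradles at y = -110, 0, 110 mm, each two 20 mm dowels along x (axes y +-22 mm from its middle, z 40 mm, x -60 to 60 mm). A jar lies in a cradle along x, its axis 76 mm above the table. Origin on the table under the middle cradle's centre; a brush lies on the far ledge, x 110 mm
- mill: fixed grey jar mill: open trough, outer walls x +-88, y -88 and 112 mm, 85 mm high, 6 mm thick; two 24 mm rollers along x (axes y +-24, z 40 mm). Origin on the table under the rollers' midline, midway along. Blue motor box 85 mm high at x 88 to 184 mm with a wooden rib on it. The hood is hinged on top of the +y wall
- rollers (a point): where the middle of a jar's axis comes when it lies midway on the mill's two rollers: 77 mm above the table, axes as the mill's; the jar lies along x
- hood (a joint): the mill's guard hood, hinge angle in rad: 0 fully shut, 1.57 upright over the mill's +y wall; starts at 1.6 to 1.8, leaning back. Stiff hinge: it stays where left; about 5 N at the free edge moves it. Sheet cover 186 mm along x, 206 mm from hinge to free edge, 40 mm skirts; shut, its top is 128 mm above the table. A bar handle sticks out 26 mm from the free edge
- hood_hinge (a point): point on the hood's hinge line at mid length: in the mill's frame (0, 112, 85) mm; turns with the hood. In its own frame the hood's outer face is the plane z = 43 mm, from y = 0 to -206 mm
- hood_edge (a point): point on the hood's outer face at mid length, 200 mm from the hinge line and 6 mm from the free edge; moves with the hood
- brush: bystander: brush 180 mm long lying across the rack's far ledge; origin under its middle
- rib: bystander: flat wooden rib 70 x 45 x 6 mm on the mill's motor box; origin under its middle
- bowl: bystander: upturned clay bowl 130 mm across, 70 mm high; origin at the middle of its underside
- slip_bottle: bystander: white bottle 64 mm across, 150 mm high; origin at the middle of its underside
- mug: bystander: blue mug 80 mm across, 90 mm high; origin at the middle of its underside
- glaze_jar: bystander: terracotta jar 72 mm across, 90 mm high; origin at the middle of its underside
- trimmer: bystander: trimming tool 170 mm long lying between rack and mill; origin under its middle
There are look-alikes about, which are no part of the job. What is shaped like the jar_b but pink is not meant.

How it is judged (in metres and radians):
At the end, for the whole second after the job is handed in: Heavy jar resting on both rollers, within 28 mm lengthwise and 10 mm sideways of their middle, axis along them within 0.12 rad; both empty jars resting in rack cradles, axes along them within 0.15 rad; hood shut within 0.05 rad; all jars still (((contact force between jar_a and mill above 5.2 N and angle between the x axis of jar_a and the x axis of mill, either way round below 0.12 rad and x of jar_a in the frame of mill between -0.028 and 0.028 m and y of jar_a in the frame of mill between -0.01 and 0.01 m and z of jar_a in the frame of mill between 0.068 and 0.086 m and contact force between each of jar_b, jar_c and rack above 1.5 N and z of jar_b in the frame of rack between 0.066 and 0.086 m and angle between the x axis of each of jar_b, jar_c and the x axis of rack, either way round below 0.15 rad and z of jar_c in the frame of rack between 0.066 and 0.086 m) or (contact force between jar_b and mill above 5.2 N and angle between the x axis of jar_b and the x axis of mill, either way round below 0.12 rad and x of jar_b in the frame of mill between -0.028 and 0.028 m and y of jar_b in the frame of mill between -0.01 and 0.01 m and z of jar_b in the frame of mill between 0.068 and 0.086 m and contact force between each of jar_a, jar_c and rack above 1.5 N and z of jar_a in the frame of rack between 0.066 and 0.086 m and angle between the x axis of each of jar_a, jar_c and the x axis of rack, either way round below 0.15 rad and z of jar_c in the frame of rack between 0.066 and 0.086 m) or (contact force between jar_c and mill above 5.2 N and angle between the x axis of jar_c and the x axis of mill, either way round below 0.12 rad and x of jar_c in the frame of mill between -0.028 and 0.028 m and y of jar_c in the frame of mill between -0.01 and 0.01 m and z of jar_c in the frame of mill between 0.068 and 0.086 m and contact force between each of jar_a, jar_b and rack above 1.5 N and z of jar_a in the frame of rack between 0.066 and 0.086 m and angle between the x axis of each of jar_a, jar_b and the x axis of rack, either way round below 0.15 rad and z of jar_b in the frame of rack between 0.066 and 0.086 m)) and value of joint hood below 0.05 rad and linear speed of each of jar_a, jar_b, jar_c below 0.03 m/s); the robot touches nothing.
It fails at once if a jar is dropped or banged down on the mill or the rack (over 60 N) (contact force between any of jar_a, jar_b, jar_c and mill above 60 N or contact force between any of jar_a, jar_b, jar_c and rack above 60 N).
It fails at once if a jar falls off the rack or the mill onto the table (height (world z) of any of jar_a, jar_b, jar_c below 0.055 m).
It fails at once if another thing on the table is moved more than 40 mm (distance of any of brush, rib, bowl, slip_bottle, mug, glaze_jar, trimmer from where it was at the start of the episode above 0.04 m).
It also fails if it takes over 72 s, if anything falls off the work surface, if the arm or the gripper's body presses on something with over 40 N, if the wrist force passes 120 N, or if a joint passes its speed limit or range.

ROBOT

A 7-joint arm with a two-finger parallel gripper is mounted at the origin on the work surface. World frame = base frame: x ahead of the robot, y to its left, z up, the work surface at z = 0. Lengths are in m, angles in degrees, forces in N, time in s.
With the tool pointing down it reaches from about 0.35 to 0.775 m from the base axis. Payload 3.1 kg.
Tool frame: the origin (TCP) lies at the very end of the fingers, on their centre line; the grasp point (between the pads) lies 19 mm behind it (env.grip_depth is the z of the grasp point in the tool frame, in m); z points along the fingers, y is the line along which they close (so a half turn about z gives the same grasp; the last joint's range is limited). The gripper opens to 85 mm and grips with 20 to 120 N. Pads are 22 mm wide; open, the fingers measure 114 mm over their backs; the gripper's body (76 mm by 85 mm) begins 54 mm behind the grasp point. The pads swing forward as they close: fully open they stand 13 mm farther back than shut.
Start: joints at [-77.504, 17.813, 0.802, 86.603, -0.252, 75.585, -1.558], TCP at [0.141, 0.532, 0.231] pointing down, gripper open.
Joint ranges: [-154.91, 154.91], [-16.99, 109.72], [-72.82, 74.43], [7.12, 147.25], [-82.49, 262.49], [11.32, 116.49], [-174.64, 174.64]. Speed limits (degrees/s): [159.86, 159.86, 180, 180, 180, 180, 180].

INTERFACE

Orientations are given as a 3x3 rotation matrix whose columns are the frame's x, y, z axes.
In Python, from station import env gives the robot as it stands.
- The arm moves only by the tool play_rows, never from a script. Its arguments are lists of equal length, an entry for each row: "delta_pos": the shift along the tool's x, y, z as a fraction of full scale, a list of three; "turn": the turn, a rotation vector about the tool's x, y, z as a fraction of full scale, a list of three. A call has 1 to 12 rows; each row is the pose to reach, as a shift and turn from the pose commanded when the call began, along the tool's axes at that moment, turning the shorter way round; what a row does not reach only later rows make up. Full scale, the value 1, is 0.4 m for a shift and pi rad for a turn. A row lasts 1/10 s, in which the tool goes at most 50 mm and 8.59 degrees, less where a joint would pass 70% of its speed; a pose out of reach is approached as far as the arm can. A call with a number of a shift or a turn outside -1 to 1 is refused whole. A call with a gripper value outside its range is refused whole. "fingers" is the opening, from 0 (shut) to 1 (fully open), set as the call begins (left out, the last holds). The fingers move at their own pace and stop on an object; "force" is the grip in N (left out, the last holds). Time passes only in rows, so rows that repeat a pose let the fingers close. It gives the time, the measured TCP pose, the force, the opening and the grip force at its end, in the units of the state.
- env.state(): the state, without advancing time (a new reading comes with each control period).
- env.capture(name): name is "scene" or "top" or "wrist"; returns the picture (400x640x3 uint8, red, green, blue); there is no depth.
- env.camera_model(name): a dict with "vertical_fov" (degrees; the focal length in pixels is half the picture's height over the tangent of half this angle, whatever the lens; pixels are square), "cx", "cy" (the principal point, pixels), "dist" ([k1, k2, p1, p2, k3] as OpenCV has them; the pictures are not rectified), "cam_to_world" (4x4, takes a point from camera to world coordinates). Camera axes: x right, y down, z forward; pixel columns grow to the right and rows downward; lengths in m; the calibration is good to about 2 mm. A picture is of the moment at which its call begins: read the wrist's pose just before it. camera_model takes no time and is no camera call; for the wrist camera it gives the pose at the moment of the call.
- env.finish_job(): hands the job in; it is judged then, once.
The state is a dict: "clock": time; "joints": joint angles; "joint_vel": joint speeds; "joint_torque": joint torques, N m; "eef_pos": TCP position; "ee_rot": TCP orientation; "force": force on the tool from outside, world axes, zero at the start; "ft_torque": the same for the moment, N m; "gripper_width": opening from 0.0 (shut) to 1.0 (fully open); "grasp_force": force on a finger pad.
Only numpy, scipy, OpenCV 4.12 (cv2) and the standard library are available. Lean on these libraries where they do the work, as an engineer would, in place of code of your own. Each camera call takes 0.05 s, during which the arm holds its last target. There are 200 camera calls.

## Working session

There is one attempt and no reset: what is moved stays moved. The work goes in short steps, Python scripts to look and compute and a tool call to move; the robot and the scene stay as the last step left them, time stands still between calls to the robot, and variables do not carry over. Pictures are saved under pics/ and viewed, at most 10 in all, crops included, and the job is handed in when it is done.

Besides the shell and the picture viewer there is one more tool, called after "Request:" as a command line: name --argument value ..., lists and objects as JSON in quotes. play_rows: Moves the arm, as the interface text tells. Shift numbers are shares of 0.4 m and turn numbers shares of pi rad, none past 1 either way. Its arguments: {"type":"object","properties":{"delta_pos":{"type":"array"},"turn":{"type":"array"},"fingers":{"type":"number"},"force":{"type":"number"}},"required":["delta_pos","turn"]}

```bash
mkdir -p pics; ls; python3 - <<'E'
from station import env
import cv2,json
for n in("scene","top"):
    cv2.imwrite(f"pics/{n}0.png",env.capture(n)[:,:,::-1])
    m=env.camera_model(n);print(n,m)
s=env.state();print(s)
print(env.camera_model("wrist"),env.grip_depth)
E
```

```text
pics
scene {'vertical_fov': 53.41012236111938, 'cx': 315.6932706880699, 'cy': 205.13484441887044, 'dist': array([-0.07953482,  0.        ,  0.        ,  0.        ,  0.        ]), 'cam_to_world': array([[ 0.00958855,  0.62656539, -0.77930987,  1.2661817 ],
       [ 0.99985335, -0.01706627, -0.00141919, -0.06043308],
       [-0.01418913, -0.77918198, -0.62663714,  0.69682997],
       [ 0.        ,  0.        ,  0.        ,  1.        ]])}
top {'vertical_fov': 45.74731637497944, 'cx': 317.57144536424073, 'cy': 197.29962742185182, 'dist': array([0.04689606, 0.        , 0.        , 0.        , 0.        ]), 'cam_to_world': array([[-0.10118296, -0.96903197,  0.22525332,  0.24876884],
       [-0.99486225,  0.0993134 , -0.01964562, -0.05720456],
       [-0.00333344, -0.22608383, -0.97410215,  1.38845862],
       [ 0.        ,  0.        ,  0.        ,  1.        ]])}
{'clock': 0.1, 'joints': array([-77.50551488,  17.85495564,   0.80259998,  86.68059036,
        -0.25303424,  75.58434299,  -1.5586913 ]), 'joint_vel': array([ 0.08796301, -0.03852634,  0.07573735, -0.25547005,  0.06621418,
   
[... 345 characters left out ...]
e-01, -2.01054347e-03],
       [-7.59542591e-05, -2.06012855e-03, -9.99997875e-01]]), 'force': array([ 0.31296154,  0.31079282, -0.48363198]), 'ft_torque': array([-0.01324546,  0.00307202,  0.04437867]), 'grasp_force': 0.0, 'gripper_width': 0.9981236645076612}
{'vertical_fov': 63.191005032030596, 'cx': 317.1176263937973, 'cy': 198.53951912912595, 'dist': array([-0.00163057,  0.        ,  0.        ,  0.        ,  0.        ]), 'cam_to_world': array([[ 0.25686118,  0.91448394,  0.31263629,  0.06111569],
       [ 0.96644612, -0.24236153, -0.08510452,  0.55276627],
       [-0.00205571,  0.32400618, -0.94605273,  0.37287894],
       [ 0.        ,  0.        ,  0.        ,  1.        ]])} -0.0187
```

View pics/top0.png

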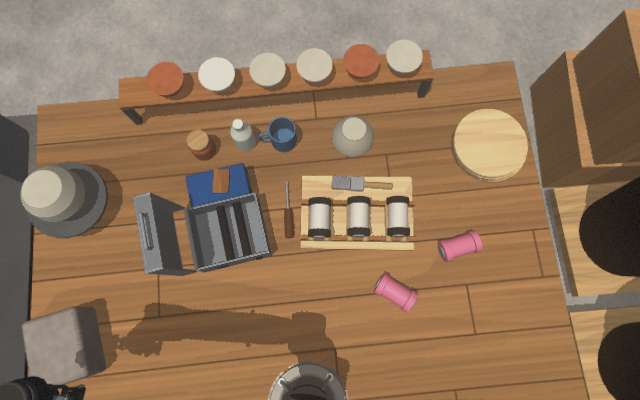

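View pics/scene0.png

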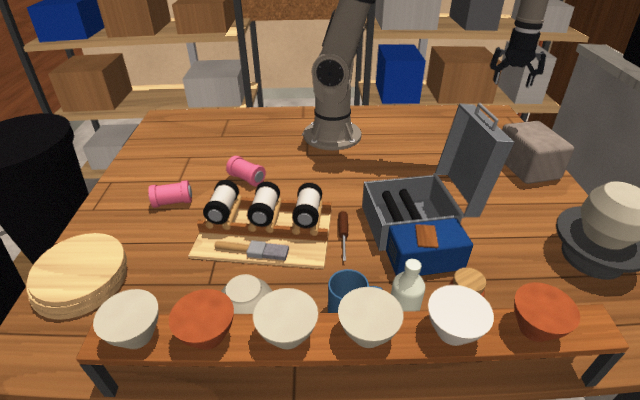

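The top view shows the rack at about (357,215) holding three white jars with black tyres at (319,217), (358,216) and (398,215). The mill is at (228,235), with its hood leaning left at (155,235). Two things could be taken for a jar: the pink ones at (396,292) and (460,245), which I reject by colour. The scene view shows the same jars at (308,205), (264,205) and (221,202).

```bash
cat > h.py <<'E'
import numpy as np,cv2
from station import env
def K(m):
    f=200/np.tan(np.radians(m["vertical_fov"])/2)
    return np.array([[f,0,m["cx"]],[0,f,m["cy"]],[0,0,1]])
def ray(m,uv):
    p=cv2.undistortPoints(np.array([[uv]],float),K(m),m["dist"])[0,0]
    T=m["cam_to_world"];d=T[:3,:3]@[p[0],p[1],1];return T[:3,3],d/np.linalg.norm(d)
def plane(m,uv,z):
    o,d=ray(m,uv);return o+d*(z-o[2])/d[2]
def tri(rays):
    A=0;b=0
    for o,d in rays:
        P=np.eye(3)-np.outer(d,d);A=A+P;b=b+P@o
    x=np.linalg.solve(A,b)
    return x,[np.linalg.norm((np.eye(3)-np.outer(d,d))@(x-o)) for o,d in rays]
def proj(m,X):
    T=np.linalg.inv(m["cam_to_world"])
    return cv2.projectPoints(np.atleast_2d(np.array(X,float)),cv2.Rodrigues(T[:3,:3])[0],T[:3,3],K(m),m["dist"])[0][:,0]
E
python3 - <<'E'
from h import *
im={n:cv2.imread(f"pics/{n}0.png") for n in("top","scene")}
M={n:env.camera_model(n) for n in im}
roi={"top":(300,185,415,245),"scene":(195,175,330,232)}
C={}
for n,i in im.items():
    x0,y0,x1,y1=roi[n]
    hsv=cv2.cvtColor(i,cv2.COLOR_BGR2HSV)
    m=((hsv[...,1]<60)&(hsv[...,2]>120)).astype(np.uint8)
    k=np.zeros_like(m);k[y0:y1,x0:x1]=m[y0:y1,x0:x1]
    cs=[c for c in cv2.findContours(k,0,2)[0] if cv2.contourArea(c)>100]
    C[n]=sorted([cv2.minAreaRect(c) for c in cs],key=lambda r:r[0][0],reverse=n=="scene");print(n,C[n])
a=cv2.resize(im["top"][175:285,130:280],None,fx=4,fy=4,interpolation=cv2.INTER_CUBIC)
cv2.imwrite("pics/millcrop.png",a)
b=cv2.resize(im["scene"][90:280,180:520],(0,0),fx=2.3,fy=2.3,interpolation=cv2.INTER_CUBIC)
cv2.imwrite("pics/scenecrop.png",b)
if len(C["top"])==len(C["scene"])==3:
  for s,t in zip(C["top"],C["scene"]): print(tri([ray(M["top"],s[0]),ray(M["scene"],t[0])]),plane(M["top"],s[0],.1))
E
```

```text
top [((319.0, 215.5), (25.0, 18.0), 90.0), ((358.5, 214.5), (25.0, 19.0), 90.0), ((397.5, 214.5), (25.0, 19.0), 90.0)]
scene [((308.6538391113281, 197.2307586669922), (21.376659393310547, 19.807729721069336), 11.309932708740234), ((265.57452392578125, 196.13180541992188), (21.625627517700195, 19.96623420715332), 15.52410888671875), ((223.58621215820312, 194.5345001220703), (21.169267654418945, 20.24079132080078), 21.801406860351562)]
(array([ 0.49457842, -0.08029776,  0.10164419]), [np.float64(0.0015625737164107008), np.float64(0.0015625737164107316)]) [ 0.49491086 -0.08189207  0.1       ]
(array([ 0.48616535, -0.18801556,  0.10105822]), [np.float64(0.002690274915457342), np.float64(0.0026902749154572767)]) [ 0.48660709 -0.1908231   0.1       ]
(array([ 0.47518428, -0.29484795,  0.10019625]), [np.float64(0.00291412581482013), np.float64(0.0029141258148200713)]) [ 0.47570221 -0.29782322  0.1       ]
```

View pics/millcrop.png

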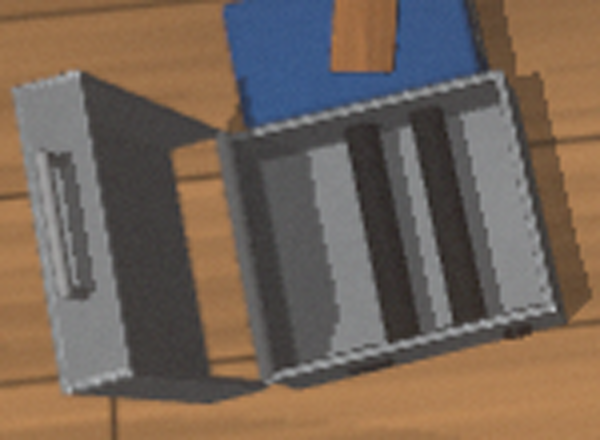

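View pics/scenecrop.png

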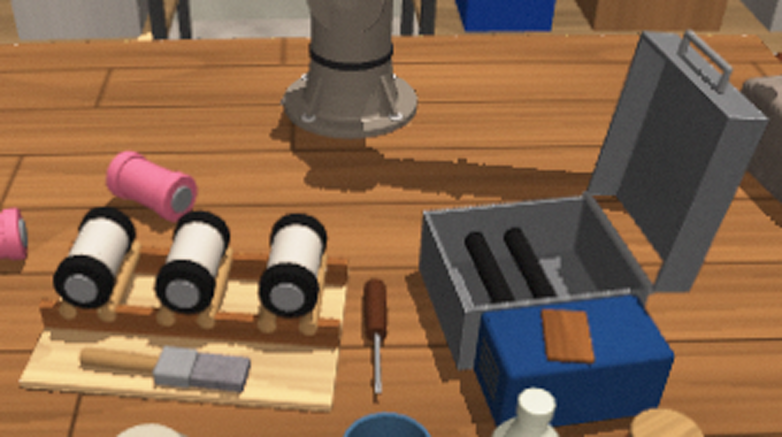

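The crops show the mill rim corners (top picture) at about (268,253), (255,193), (185,208) and (197,270), with two dark rollers between them. The hood leans back with its handle at the free edge. The chosen jars are white with black tyres.

```bash
python3 - <<'E'
from h import *
t=env.camera_model("top");s=env.camera_model("scene")
c=lambda x,y:((x+.5)/4-.5+130,(y+.5)/4-.5+175)
d=lambda x,y:((x+.5)/2.3-.5+180,(y+.5)/2.3-.5+90)
for n,p in dict(nr=(560,315),fr=(502,72),fl=(222,133),nl=(268,380),h_n=(68,392),h_f=(13,88)).items():
    print(n,plane(t,c(*p),.085).round(4), plane(t,c(*p),.285).round(4))
# scene: far/near right corners
for n,a,b in (("near right",(560,315),(424,212)),("far right",(502,72),(466,312)),("rol1 near",(402,338),(515,232)),("rol2 near",(470,318),(475,238)),("hood near top",(68,392),(645,32)),("hood far top",(13,88),(765,118))):
    print(n,tri([ray(t,c(*a)),ray(s,d(*b))]))
E
```

```text
nr [0.4064 0.0634 0.085 ] [0.3822 0.0449 0.285 ]
fr [0.5817 0.0908 0.085 ] [0.5306 0.0681 0.285 ]
fl [0.5578 0.2886 0.085 ] [0.5103 0.2355 0.285 ]
nl [0.383  0.2639 0.085 ] [0.3624 0.2146 0.285 ]
h_n [0.3891 0.398  0.085 ] [0.3676 0.3281 0.285 ]
h_f [0.605  0.4322 0.085 ] [0.5503 0.3571 0.285 ]
near right (array([0.40690107, 0.06564104, 0.08220051]), [np.float64(0.0019519141166255511), np.float64(0.001951914116625534)])
far right (array([0.5821436 , 0.09127797, 0.08336637]), [np.float64(0.00027743231413971384), np.float64(0.0002774323141397083)])
rol1 near (array([0.40587265, 0.17774951, 0.0505387 ]), [np.float64(0.0003016526115883869), np.float64(0.00030165261158840944)])
rol2 near (array([0.4150188 , 0.12928489, 0.04957659]), [np.float64(0.0005888658543649925), np.float64(0.0005888658543650295)])
hood near top (array([0.36378603, 0.31219265, 0.28725936]), [np.float64(0.014622981800981602), np.float64(0.014622981800981412)])
hood far top (array([0.54971483, 0.35537835, 0.28485805]), [np.float64(0.0017014665189401727), np.float64(0.0017014665189399986)])
```

```bash
cat >> h.py <<'E'
def plan(p,yaw,tilt=0):
    """TCP at p, tool y at world azimuth 90+yaw deg, tool z down; prints row numbers"""
    from scipy.spatial.transform import Rotation as R
    s=env.state();R0=s["ee_rot"]
    Rt=R.from_euler("z",yaw,degrees=True).as_matrix()@np.diag([-1.,1,-1])@R.from_euler("x",tilt,degrees=True).as_matrix()
    print("dp",(R0.T@(np.array(p)-s["eef_pos"])/.4).round(4).tolist(),"turn",(R.from_matrix(R0.T@Rt).as_rotvec()/np.pi).round(4).tolist(),"clock",s["clock"])
E
python3 -c "
from h import *
plan((.27,.32,.38),0);plan((.40,.10,.38),0);plan((.42,-.1,.38),0)"
```

```text
dp [-0.4469, -0.4277, -0.3732] turn [-0.0007, -0.0001, -0.0827] clock 0.1
dp [-0.9022, -0.8758, -0.3722] turn [-0.0007, -0.0001, -0.0827] clock 0.1
dp [-1.079, -1.3462, -0.3713] turn [-0.0007, -0.0001, -0.0827] clock 0.1
```

Request:
play_rows --delta_pos '[[-0.2,-0.2,-0.37],[-0.45,-0.43,-0.37],[-0.45,-0.43,-0.37],[-0.45,-0.43,-0.37],[-0.45,-0.43,-0.37],[-0.45,-0.43,-0.37],[-0.9,-0.875,-0.37],[-0.9,-0.875,-0.37],[-0.9,-0.875,-0.37],[-0.9,-0.875,-0.37],[-0.9,-0.875,-0.37],[-0.9,-0.875,-0.37]]' --turn '[[0,0,-0.0827],[0,0,-0.0827],[0,0,-0.0827],[0,0,-0.0827],[0,0,-0.0827],[0,0,-0.0827],[0,0,-0.0827],[0,0,-0.0827],[0,0,-0.0827],[0,0,-0.0827],[0,0,-0.0827],[0,0,-0.0827]]' --fingers 1

```text
clock: 1.3
eef_pos: [0.4016, 0.093, 0.3794]
ee_rot: [[-1.0, 0.015, 0.002], [0.015, 1.0, -0.003], [-0.002, -0.003, -1.0]]
force: [-0.8, -0.1, -0.2]
gripper_width: 1.002
grasp_force: 0.0
```

```bash
python3 - <<'E'
from h import *
import pickle
m=env.camera_model("wrist");i=env.capture("wrist");pickle.dump((m,i),open("w1.pkl","wb"))
cv2.imwrite("pics/w1.png",i[:,:,::-1]);print(env.state()["eef_pos"])
plan((.40,.10,.38),0);plan((.42,-.1,.38),0)
E
```

```text
[0.40048259 0.09646772 0.3791593 ]
dp [0.0013, 0.0088, -0.0021] turn [-0.0003, 0.0, -0.0031] clock 1.35
dp [-0.0536, -0.4907, -0.0016] turn [-0.0003, 0.0, -0.0031] clock 1.35
```

View pics/w1.png

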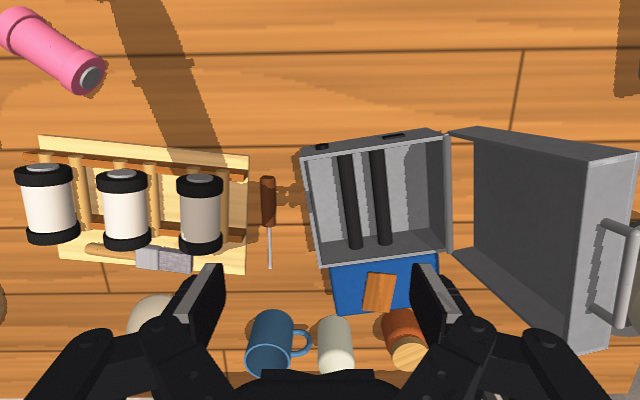

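The wrist view shows the jars at (48,203), (123,210) and (200,212). The mill rim corners are at (300,157), (444,133), (318,268) and (448,250), and the rollers are at (350,200) and (380,197).

Request:
play_rows --delta_pos '[[-0.05,-0.47,0],[-0.05,-0.47,0],[-0.05,-0.47,0],[-0.05,-0.47,0],[-0.05,-0.47,0],[-0.05,-0.47,0],[-0.05,-0.47,0]]' --turn '[[0,0,0],[0,0,0],[0,0,0],[0,0,0],[0,0,0],[0,0,0],[0,0,0]]'

```text
clock: 2.05
eef_pos: [0.4195, -0.0846, 0.3789]
ee_rot: [[-1.0, -0.004, -0.001], [-0.004, 1.0, 0.001], [0.001, 0.001, -1.0]]
force: [-0.5, -0.3, -0.3]
gripper_width: 0.998
grasp_force: 0.0
```

```bash
python3 - <<'E'
from h import *
import pickle
m=env.camera_model("wrist");i=env.capture("wrist");pickle.dump((m,i),open("w2.pkl","wb"))
cv2.imwrite("pics/w2.png",i[:,:,::-1]);print(env.state()["eef_pos"])
E
```

```text
[ 0.41951312 -0.0845646   0.37893416]
```

View pics/w2.png

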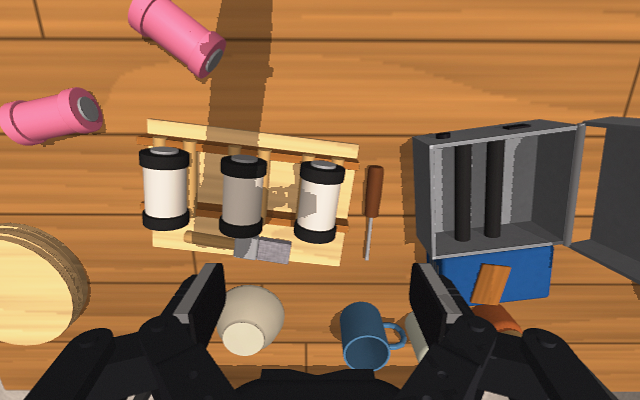

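The second wrist view shows the jars at (165,187), (242,197) and (320,203), and the rollers at (462,190) and (494,188).

```bash
python3 - <<'E'
from h import *
import pickle
V=[pickle.load(open(f"w{k}.pkl","rb")) for k in(1,2)]
JR=[(0,165,235,250),(135,145,350,245)];RR=[(330,140,395,250),(448,135,510,245)]
J=[];Ro=[];crops=[]
for (m,i),(x0,y0,x1,y1),(a0,b0,a1,b1) in zip(V,JR,RR):
    hsv=cv2.cvtColor(i,cv2.COLOR_RGB2HSV)
    k=np.zeros((400,640),np.uint8);k[y0:y1,x0:x1]=((hsv[...,1]<70)&(hsv[...,2]>100))[y0:y1,x0:x1]
    k=cv2.morphologyEx(k,cv2.MORPH_OPEN,np.ones((5,5)))
    cs=[cv2.minAreaRect(c) for c in cv2.findContours(k,0,2)[0] if cv2.contourArea(c)>600]
    J.append(sorted(cs,key=lambda r:r[0][0]));print([[np.round(q,1).tolist() for q in r] for r in J[-1]])
    k=np.zeros((400,640),np.uint8);k[b0:b1,a0:a1]=(hsv[...,2]<50)[b0:b1,a0:a1]
    cs=[c for c in cv2.findContours(k,0,2)[0] if cv2.contourArea(c)>400]
    rr=sorted([cv2.minAreaRect(c) for c in cs],key=lambda r:r[0][0]);Ro.append(rr);print("rol",[[np.round(q,1).tolist() for q in r] for r in rr])
for (x0,y0,x1,y1),(m,i) in zip([(285,120,465,280),(405,115,585,275)],V):
    crops.append(cv2.resize(i[y0:y1,x0:x1,::-1],None,fx=2.2,fy=2.2,interpolation=cv2.INTER_CUBIC))
cv2.imwrite("pics/mill12.png",np.hstack(crops))
for a,b in zip(*J): print("jar",tri([ray(V[0][0],a[0]),ray(V[1][0],b[0])]))
def ends(r):
    p=cv2.boxPoints(r);p=p[np.argsort(p[:,1])];return p[:2].mean(0),p[2:].mean(0)
for a,b in zip(*Ro):
    for e in (0,1): print("rol end",e,tri([ray(V[0][0],ends(a)[e]),ray(V[1][0],ends(b)[e])]))
E
```

```text
[[[48.6, 207.3], [50.2, 49.5], 81.5], [[124.7, 215.0], [46.4, 44.0], 86.9], [[199.5, 219.0], [46.0, 39.0], 90.0]]
rol [[[349.7, 201.9], [95.2, 14.8], 82.7], [[380.5, 197.3], [96.0, 15.1], 84.0]]
[[[164.0, 192.5], [49.0, 42.0], 90.0], [[241.4, 200.9], [39.1, 48.3], 3.5], [[317.9, 206.2], [38.2, 48.7], 6.3]]
rol [[[462.5, 192.5], [17.0, 97.0], 0.0], [[493.2, 188.3], [17.1, 97.6], 2.8]]
jar (array([ 0.48080029, -0.30466954,  0.07445346]), [np.float64(0.00022322852807943783), np.float64(0.00022322852807936337)])
jar (array([ 0.49320183, -0.1934335 ,  0.07649898]), [np.float64(0.0003758984226127557), np.float64(0.00037589842261263304)])
jar (array([ 0.49986198, -0.08250358,  0.07924653]), [np.float64(0.00042665943989359054), np.float64(0.00042665943989353156)])
rol end 0 (array([0.4152507 , 0.13162087, 0.03981552]), [np.float64(0.0002849765845380204), np.float64(0.00028497658453806123)])
rol end 1 (array([0.57157757, 0.1529389 , 0.04445915]), [np.float64(4.4015232650338005e-05), np.float64(4.401523265033894e-05)])
rol end 0 (array([0.40814659, 0.17867876, 0.04128751]), [np.float64(0.00011636478048848317), np.float64(0.0001163647804884369)])
rol end 1 (array([0.56918844, 0.20346692, 0.03516647]), [np.float64(0.0002508073507881181), np.float64(0.00025080735078820396)])
```

View pics/mill12.png

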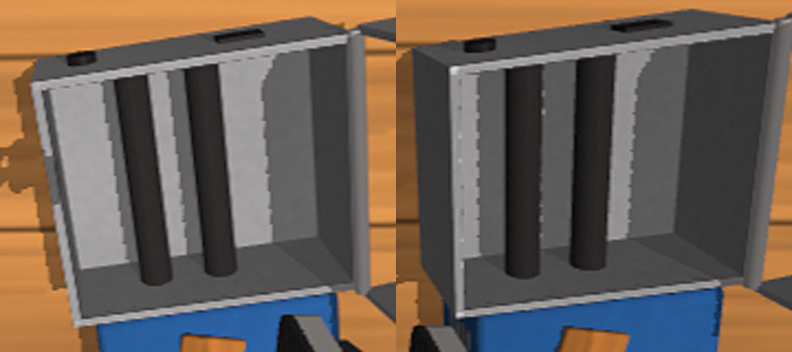

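```bash
python3 - <<'E'
from h import *
import pickle
V=[pickle.load(open(f"w{k}.pkl","rb")) for k in(1,2)]
q=lambda x,y,o:((x+.5)/2.2-.5+o[0],(y+.5)/2.2-.5+o[1])
A,B=(285,120),(405,115)
P={}
for n,a,b in (("nr",(33,85),(52,69)),("fr",(77,327),(61,320)),("nl",(357,32),(390,20)),("fl",(362,290),(352,285))):
    P[n]=tri([ray(V[0][0],q(*a,A)),ray(V[1][0],q(*b,B))]);print(n,P[n][0].round(4),round(P[n][1][0],4),plane(V[0][0],q(*a,A),.085).round(4),plane(V[1][0],q(*b,B),.085).round(4))
y=np.radians(8);ex=np.array([np.cos(y),np.sin(y)]);ey=np.array([-ex[1],ex[0]])
for n,(sx,sy) in dict(nr=(-88,-88),fr=(88,-88)).items(): print(n,P[n][0][:2]-ex*sx/1e3-ey*sy/1e3)
mid=(np.array([.4117,.1551])+[.5704,.1782])/2;print("midline at",mid)
E
```

```text
nr [0.4119 0.068  0.0783] 0.0001 [0.4107 0.0684 0.085 ] [0.4106 0.0657 0.085 ]
fr [0.586  0.0936 0.0802] 0.0007 [0.5822 0.0936 0.085 ] [0.584  0.0918 0.085 ]
nl [0.3806 0.2651 0.0851] 0.0003 [0.381  0.2652 0.085 ] [0.3803 0.2651 0.085 ]
fl [0.5593 0.2913 0.0793] 0.0002 [0.556  0.2887 0.085 ] [0.5566 0.2865 0.085 ]
nr [0.48681348 0.16738813]
fr [0.48656384 0.16849992]
midline at [0.49105 0.16665]
```

Fused estimates:

| Item | Position | Yaw |
|---|---|---|
| Jar C | (.497, -.0825) | about -4.9° |
| Jar B | (.490, -.193) | about -4.9° |
| Jar A | (.4785, -.304) | about -4.9° |
| Mill origin | (.4845, .166) | about 8.2° |

Triangulated jar axis heights are 0.074–0.079, which agrees with the text. I'll try the nearest jar first.

```bash
python3 -c "
from h import *
plan((.497,-.0825,.18),-4.9);plan((.497,-.0825,.059),-4.9)"
```

```text
dp [-0.1942, 0.0038, 0.4972] turn [0.0002, -0.0003, 0.0288] clock 2.1
dp [-0.1944, 0.0036, 0.7997] turn [0.0002, -0.0003, 0.0288] clock 2.1
```

Request:
play_rows --delta_pos '[[-0.194,0.004,0.497],[-0.194,0.004,0.497],[-0.194,0.004,0.497],[-0.194,0.004,0.497],[-0.194,0.004,0.497],[-0.194,0.004,0.55],[-0.194,0.004,0.6],[-0.194,0.004,0.65],[-0.194,0.004,0.7],[-0.194,0.004,0.75],[-0.194,0.004,0.8],[-0.194,0.004,0.8]]' --turn '[[0,0,0.029],[0,0,0.029],[0,0,0.029],[0,0,0.029],[0,0,0.029],[0,0,0.029],[0,0,0.029],[0,0,0.029],[0,0,0.029],[0,0,0.029],[0,0,0.029],[0,0,0.029]]'

```text
clock: 3.3
eef_pos: [0.4955, -0.0834, 0.058]
ee_rot: [[-0.996, 0.088, -0.004], [0.088, 0.996, 0.002], [0.004, 0.001, -1.0]]
force: [-1.0, 0.5, 0.5]
gripper_width: 1.003
grasp_force: 0.0
```

Request:
play_rows --delta_pos '[[0,0,0],[0,0,0],[0,0,0],[0,0,0],[0,0,0],[0,0,0],[0,0,0]]' --turn '[[0,0,0],[0,0,0],[0,0,0],[0,0,0],[0,0,0],[0,0,0],[0,0,0]]' --fingers 0 --force 45

```text
clock: 4.0
eef_pos: [0.4986, -0.0833, 0.0617]
ee_rot: [[-0.996, 0.09, 0.003], [0.09, 0.996, 0.004], [-0.003, 0.004, -1.0]]
force: [-1.4, 4.1, 7.4]
gripper_width: 0.644
grasp_force: 46.1
```

Request:
play_rows --delta_pos '[[0,0,-0.03],[0,0,-0.06],[0,0,-0.1],[0,0,-0.1],[0,0,-0.1],[0,0,-0.1],[0,0,-0.1],[0,0,-0.1]]' --turn '[[0,0,0],[0,0,0],[0,0,0],[0,0,0],[0,0,0],[0,0,0],[0,0,0],[0,0,0]]'

```text
clock: 4.8
eef_pos: [0.4964, -0.0855, 0.0987]
ee_rot: [[-0.996, 0.091, -0.001], [0.091, 0.996, -0.0], [0.001, -0.0, -1.0]]
force: [-0.1, -0.9, -2.5]
gripper_width: 0.65
grasp_force: 48.2
```

About 2.5 N: empty. I'll put it back and try the middle one.

Request:
play_rows --delta_pos '[[0,0,0.03],[0,0,0.055],[0,0,0.075],[0,0,0.085],[0,0,0.092],[0,0,0.097],[0,0,0.097],[0,0,0.097]]' --turn '[[0,0,0],[0,0,0],[0,0,0],[0,0,0],[0,0,0],[0,0,0],[0,0,0],[0,0,0]]'

```text
clock: 5.6
eef_pos: [0.4961, -0.0853, 0.0628]
ee_rot: [[-0.996, 0.091, -0.002], [0.091, 0.996, 0.003], [0.002, 0.003, -1.0]]
force: [-7.7, 1.9, 16.4]
gripper_width: 0.646
grasp_force: 49.9
```

Request:
play_rows --delta_pos '[[0,0,0],[0,0,0],[0,0,0],[0,0,0],[0,0,-0.1],[0,0,-0.2],[0,0,-0.3],[0,0,-0.3],[0,0,-0.3],[0,0,-0.3]]' --turn '[[0,0,0],[0,0,0],[0,0,0],[0,0,0],[0,0,0],[0,0,0],[0,0,0],[0,0,0],[0,0,0],[0,0,0]]' --fingers 1

```text
clock: 6.6
eef_pos: [0.496, -0.0852, 0.1793]
ee_rot: [[-0.996, 0.091, -0.002], [0.091, 0.996, 0.0], [0.002, 0.0, -1.0]]
force: [0.4, 0.3, 0.2]
gripper_width: 0.997
grasp_force: 0.0
```

```bash
python3 -c "
from h import *
plan((.490,-.1935,.18),-4.9);plan((.490,-.1935,.059),-4.9)"
```

```text
dp [-0.0096, -0.2711, -0.0018] turn [0.0001, -0.0008, -0.0017] clock 6.6
dp [-0.0103, -0.2712, 0.3007] turn [0.0001, -0.0008, -0.0017] clock 6.6
```

Request:
play_rows --delta_pos '[[-0.01,-0.271,0],[-0.01,-0.271,0],[-0.01,-0.271,0],[-0.01,-0.271,0.05],[-0.01,-0.271,0.12],[-0.01,-0.271,0.18],[-0.01,-0.271,0.24],[-0.01,-0.271,0.27],[-0.01,-0.271,0.295],[-0.01,-0.271,0.295],[-0.01,-0.271,0.295]]' --turn '[[0,0,-0.002],[0,0,-0.002],[0,0,-0.002],[0,0,-0.002],[0,0,-0.002],[0,0,-0.002],[0,0,-0.002],[0,0,-0.002],[0,0,-0.002],[0,0,-0.002],[0,0,-0.002]]'

```text
clock: 7.7
eef_pos: [0.4915, -0.1941, 0.063]
ee_rot: [[-0.996, 0.085, 0.001], [0.085, 0.996, -0.0], [-0.001, -0.0, -1.0]]
force: [-0.1, 0.3, -0.2]
gripper_width: 1.0
grasp_force: 0.0
```

Request:
play_rows --delta_pos '[[0,0,0],[0,0,0],[0,0,0],[0,0,0],[0,0,0],[0,0,0],[0,0,0]]' --turn '[[0,0,0],[0,0,0],[0,0,0],[0,0,0],[0,0,0],[0,0,0],[0,0,0]]' --fingers 0 --force 45

```text
clock: 8.4
eef_pos: [0.4919, -0.1934, 0.0641]
ee_rot: [[-0.996, 0.085, 0.002], [0.085, 0.996, 0.001], [-0.002, 0.001, -1.0]]
force: [-1.5, 1.5, 6.1]
gripper_width: 0.648
grasp_force: 46.4
```

Request:
play_rows --delta_pos '[[0,0,-0.03],[0,0,-0.06],[0,0,-0.1],[0,0,-0.1],[0,0,-0.1],[0,0,-0.1],[0,0,-0.1],[0,0,-0.1]]' --turn '[[0,0,0],[0,0,0],[0,0,0],[0,0,0],[0,0,0],[0,0,0],[0,0,0],[0,0,0]]'

```text
clock: 9.2
eef_pos: [0.4906, -0.1937, 0.1019]
ee_rot: [[-0.996, 0.085, -0.001], [0.085, 0.996, 0.0], [0.001, 0.0, -1.0]]
force: [-0.4, -0.6, -2.1]
gripper_width: 0.647
grasp_force: 48.2
```

Empty as well. I'll put it back and take the third.

Request:
play_rows --delta_pos '[[0,0,0.03],[0,0,0.055],[0,0,0.075],[0,0,0.085],[0,0,0.09],[0,0,0.094],[0,0,0.094],[0,0,0.094]]' --turn '[[0,0,0],[0,0,0],[0,0,0],[0,0,0],[0,0,0],[0,0,0],[0,0,0],[0,0,0]]'

```text
clock: 10.0
eef_pos: [0.4914, -0.194, 0.0652]
ee_rot: [[-0.996, 0.085, 0.001], [0.085, 0.996, -0.0], [-0.001, -0.0, -1.0]]
force: [0.6, 0.6, -3.6]
gripper_width: 0.645
grasp_force: 48.2
```

Request:
play_rows --delta_pos '[[0,0,0],[0,0,0],[0,0,0],[0,0,0],[0,0,-0.1],[0,0,-0.2],[0,0,-0.3],[0,0,-0.3],[0,0,-0.3],[0,0,-0.3]]' --turn '[[0,0,0],[0,0,0],[0,0,0],[0,0,0],[0,0,0],[0,0,0],[0,0,0],[0,0,0],[0,0,0],[0,0,0]]' --fingers 1

```text
clock: 11.0
eef_pos: [0.4903, -0.1933, 0.1838]
ee_rot: [[-0.996, 0.085, -0.002], [0.085, 0.996, 0.001], [0.002, 0.001, -1.0]]
force: [0.7, -0.4, 0.4]
gripper_width: 1.0
grasp_force: 0.0
```

```bash
python3 -c "
from h import *
plan((.4785,-.304,.18),-4.9);plan((.4785,-.304,.062),-4.9)"
```

```text
dp [0.006, -0.2784, 0.0093] turn [0.0003, -0.0006, 0.0003] clock 11.0
dp [0.0054, -0.2786, 0.3043] turn [0.0003, -0.0006, 0.0003] clock 11.0
```

Request:
play_rows --delta_pos '[[0.006,-0.278,0],[0.006,-0.278,0],[0.006,-0.278,0],[0.006,-0.278,0.05],[0.006,-0.278,0.12],[0.006,-0.278,0.18],[0.006,-0.278,0.24],[0.006,-0.278,0.28],[0.006,-0.278,0.304],[0.006,-0.278,0.304],[0.006,-0.278,0.304]]' --turn '[[0,0,0],[0,0,0],[0,0,0],[0,0,0],[0,0,0],[0,0,0],[0,0,0],[0,0,0],[0,0,0],[0,0,0],[0,0,0]]'

```text
clock: 12.1
eef_pos: [0.4793, -0.3046, 0.0633]
ee_rot: [[-0.996, 0.085, -0.0], [0.085, 0.996, -0.0], [0.0, -0.0, -1.0]]
force: [0.6, 0.6, 0.5]
gripper_width: 0.998
grasp_force: 0.0
```

Request:
play_rows --delta_pos '[[0,0,0],[0,0,0],[0,0,0],[0,0,0],[0,0,0],[0,0,0],[0,0,0]]' --turn '[[0,0,0],[0,0,0],[0,0,0],[0,0,0],[0,0,0],[0,0,0],[0,0,0]]' --fingers 0 --force 55

```text
clock: 12.8
eef_pos: [0.4802, -0.3027, 0.065]
ee_rot: [[-0.996, 0.085, 0.002], [0.085, 0.996, 0.003], [-0.002, 0.004, -1.0]]
force: [-1.6, 4.9, 8.2]
gripper_width: 0.642
grasp_force: 56.5
```

Request:
play_rows --delta_pos '[[0,0,-0.03],[0,0,-0.06],[0,0,-0.1],[0,0,-0.1],[0,0,-0.1],[0,0,-0.1],[0,0,-0.1],[0,0,-0.1]]' --turn '[[0,0,0],[0,0,0],[0,0,0],[0,0,0],[0,0,0],[0,0,0],[0,0,0],[0,0,0]]'

```text
clock: 13.6
eef_pos: [0.4788, -0.3041, 0.1025]
ee_rot: [[-0.996, 0.085, -0.001], [0.085, 0.996, 0.001], [0.001, 0.001, -1.0]]
force: [0.6, 0.0, -7.3]
gripper_width: 0.639
grasp_force: 59.8
```

7.3 N: this is the charged jar. Carrying it to the mill.

Request:
play_rows --delta_pos '[[0,0,-0.08],[0,0,-0.16],[0,0,-0.24],[0,0,-0.31],[0,0.06,-0.31],[0,0.14,-0.31],[0,0.23,-0.31],[0,0.32,-0.31],[0,0.41,-0.31],[0,0.5,-0.31],[0,0.58,-0.31],[0,0.63,-0.31]]' --turn '[[0,0,0],[0,0,0],[0,0,0],[0,0,0],[0,0,0],[0,0,0],[0,0,0],[0,0,0],[0,0,0],[0,0,0],[0,0,0],[0,0,0]]'

```text
clock: 14.8
eef_pos: [0.5004, -0.0495, 0.2268]
ee_rot: [[-0.997, 0.081, -0.001], [0.081, 0.997, 0.003], [0.001, 0.002, -1.0]]
force: [1.0, 0.7, -8.2]
gripper_width: 0.64
grasp_force: 62.4
```

```bash
python3 -c "
from h import *
plan((.4845,.166,.225),8.2);plan((.4845,.166,.09),8.2)"
```

```text
dp [0.0831, 0.5337, 0.0058] turn [0.0008, -0.0002, -0.0713] clock 14.8
dp [0.0827, 0.5329, 0.3433] turn [0.0008, -0.0002, -0.0713] clock 14.8
```

Request:
play_rows --delta_pos '[[0.02,0.08,0],[0.03,0.17,0],[0.05,0.26,0],[0.06,0.35,0],[0.075,0.43,0],[0.083,0.49,0],[0.083,0.527,0],[0.083,0.527,0.05],[0.083,0.527,0.12],[0.083,0.527,0.18],[0.083,0.527,0.2],[0.083,0.527,0.2]]' --turn '[[0,0,-0.01],[0,0,-0.02],[0,0,-0.03],[0,0,-0.045],[0,0,-0.06],[0,0,-0.071],[0,0,-0.071],[0,0,-0.071],[0,0,-0.071],[0,0,-0.071],[0,0,-0.071],[0,0,-0.071]]'

```text
clock: 16.0
eef_pos: [0.4847, 0.158, 0.1462]
ee_rot: [[-0.991, -0.136, -0.003], [-0.136, 0.991, -0.002], [0.003, -0.002, -1.0]]
force: [-0.1, 0.1, -7.6]
gripper_width: 0.636
grasp_force: 62.4
```

```bash
python3 - <<'E'
from h import *
m=env.camera_model("wrist");i=env.capture("wrist")
cv2.imwrite("pics/w3.png",i[:,:,::-1]);print(env.state()["eef_pos"])
plan((.4845,.166,.08),8.2);plan((.4845,.166,.0655),8.2)
# predicted jar-mid pixel and roller-frame check
y=np.radians(8.2);ex=np.array([np.cos(y),np.sin(y),0])
c=np.array([.4845,.166,0])
ey=np.array([-ex[1],ex[0],0]);ez=np.array([0,0,1])
print("rim pred",proj(m,[c+a*ex+b*ey+.085*ez for a,b in((-.088,-.088),(.088,-.088),(-.088,.112),(.088,.112))]).round(0).tolist())
E
```

```text
[0.48593408 0.15858596 0.1475644 ]
dp [0.0011, 0.019, 0.1689] turn [-0.0003, 0.0001, -0.0021] clock 16.05
dp [0.0011, 0.019, 0.2051] turn [-0.0003, 0.0001, -0.0021] clock 16.05
rim pred [[181.0, 81.0], [213.0, 326.0], [520.0, 78.0], [475.0, 324.0]]
```

View pics/w3.png

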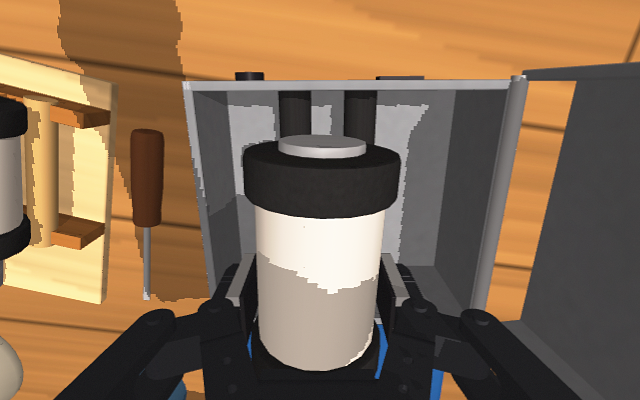

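The jar hangs level over the trough: rim corners at (184,82) and (513,80) match the prediction, and the jar is about 7 mm short in y. Correcting while lowering.

Request:
play_rows --delta_pos '[[0.001,0.019,0.05],[0.001,0.019,0.1],[0.001,0.019,0.14],[0.001,0.019,0.17],[0.001,0.019,0.17],[0.001,0.019,0.17],[0.001,0.019,0.17]]' --turn '[[0,0,-0.002],[0,0,-0.002],[0,0,-0.002],[0,0,-0.002],[0,0,-0.002],[0,0,-0.002],[0,0,-0.002]]'

```text
clock: 16.75
eef_pos: [0.4854, 0.1673, 0.0807]
ee_rot: [[-0.99, -0.144, 0.003], [-0.144, 0.99, 0.001], [-0.003, 0.001, -1.0]]
force: [0.0, 0.0, -7.5]
gripper_width: 0.639
grasp_force: 62.4
```

```bash
python3 -c "
from h import *
plan((.4845,.166,.0655),8.2)"
```

```text
dp [0.0027, -0.0028, 0.038] turn [0.0002, 0.001, 0.0004] clock 16.75
```

Request:
play_rows --delta_pos '[[0,-0.003,0.01],[0,-0.003,0.018],[0,-0.003,0.025],[0,-0.003,0.03],[0,-0.003,0.034],[0,-0.003,0.034],[0,-0.003,0.034]]' --turn '[[0,0,0],[0,0,0],[0,0,0],[0,0,0],[0,0,0],[0,0,0],[0,0,0]]'

```text
clock: 17.45
eef_pos: [0.4841, 0.1658, 0.0666]
ee_rot: [[-0.99, -0.144, -0.0], [-0.144, 0.99, 0.001], [0.0, 0.001, -1.0]]
force: [-4.7, -0.6, 4.5]
gripper_width: 0.64
grasp_force: 63.4
```

It is resting on the rollers. Releasing and rising.

Request:
play_rows --delta_pos '[[0,0,0],[0,0,0],[0,0,0],[0,0,0],[0,0,0],[0,0,-0.08],[0,0,-0.16],[0,0,-0.26],[0,0,-0.37],[0,0,-0.48],[0,0,-0.5],[0,0,-0.5]]' --turn '[[0,0,0],[0,0,0],[0,0,0],[0,0,0],[0,0,0],[0,0,0],[0,0,0],[0,0,0],[0,0,0],[0,0,0],[0,0,0],[0,0,0]]' --fingers 1

```text
clock: 18.65
eef_pos: [0.4853, 0.166, 0.2675]
ee_rot: [[-0.99, -0.144, 0.004], [-0.144, 0.99, 0.002], [-0.004, 0.001, -1.0]]
force: [-0.2, -0.7, -0.7]
gripper_width: 1.001
grasp_force: 0.0
```

```bash
python3 - <<'E'
from h import *
m=env.camera_model("wrist");w=env.capture("wrist")[:,:,::-1]
s=env.capture("scene")[:,:,::-1]
cv2.imwrite("pics/w4.png",np.hstack([w[:,150:550],cv2.resize(s[90:290,190:520],None,fx=1.2,fy=2,interpolation=2)[:400,:396]]))
s=env.state();print(s["eef_pos"],s["clock"],s["joints"])
y=np.radians(8.2);ex=np.array([np.cos(y),np.sin(y),0]);ey=np.array([-ex[1],ex[0],0]);ez=np.array([0,0,1]);c=np.array([.4845,.166,.077])
print("jar axis pred",(proj(m,[c-.035*ex,c,c+.035*ex,c-.035*ex+.0+.032*ez])-[150,0]).round(0).tolist())
E
```

```text
[0.48322336 0.1656808  0.26429531] 18.75 [-48.42259648  13.52581442  34.26558637  90.00638937  -7.69967894
  78.9870745   84.88429076]
jar axis pred [[167.0, 135.0], [167.0, 169.0], [167.0, 200.0], [167.0, 140.0]]
```

View pics/w4.png

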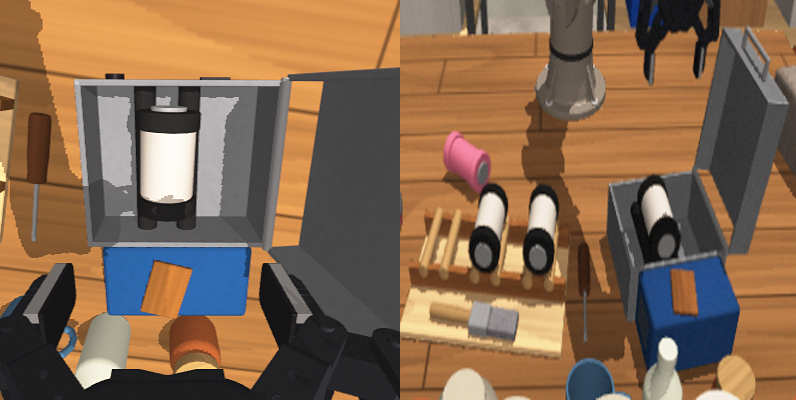

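The jar lies centred on both rollers, at about (167,160) in the left half. In the right half the two empty jars are in their cradles. Next I go over the hood (edge near mill y 0.18, height 0.285) with the fingers shut, and come down behind it.

Request:
play_rows --delta_pos '[[0,0,-0.11],[0,0,-0.22],[0,0,-0.33],[0,0,-0.33],[0,0.12,-0.33],[0,0.24,-0.33],[0,0.36,-0.33],[0,0.48,-0.33],[0,0.59,-0.33],[0,0.6,-0.33],[0,0.6,-0.33],[0,0.6,-0.33]]' --turn '[[0,0,0],[0,0,0],[0,0,0],[0,0,0],[0,0,0],[0,0,0],[0,0,0],[0,0,0],[0,0,0],[0,0,0],[0,0,0],[0,0,0]]' --fingers 0 --force 60

```text
clock: 19.95
eef_pos: [0.45, 0.4016, 0.3961]
ee_rot: [[-0.99, -0.142, -0.002], [-0.142, 0.99, -0.003], [0.002, -0.003, -1.0]]
force: [-0.2, -1.0, -0.1]
gripper_width: 0.002
grasp_force: 0.0
```

```bash
cat > hood.py <<'E'
from h import *
import sys
s=env.state();R0=s["ee_rot"];y=np.radians(8.2)
E=np.array([[np.cos(y),-np.sin(y),0],[np.sin(y),np.cos(y),0],[0,0,1]]);o=np.array([.4845,.166,0])
print("mill frame tcp",(E.T@(s["eef_pos"]-o)).round(4),"force",(E.T@s["force"]).round(1),s["clock"],"yaw",np.degrees(np.arctan2(-R0[0,1],R0[1,1])).round(2))
def go(x,yy,z): return (R0.T@(o+E@[x,yy,z]-s["eef_pos"])/.4).round(3).tolist()
print("behind",go(0,.235,.258))
for t in map(float,sys.argv[1:]):
    yy=.112-.18*np.cos(t)+.043*np.sin(t)+.0145;z=.085+.18*np.sin(t)+.043*np.cos(t)
    print(t,np.round((yy,z),3),go(0,yy,z))
E
python3 hood.py
```

```text
mill frame tcp [-0.0006  0.2381  0.3961] force [-0.4 -0.9 -0.1] 19.95 yaw 8.15
behind [-0.002, -0.007, 0.345]
```

Request:
play_rows --delta_pos '[[0,0,0.08],[0,0,0.17],[0,0,0.26],[0,0,0.34],[0,0,0.345],[0,0,0.345],[0,0,0.345]]' --turn '[[0,0,0],[0,0,0],[0,0,0],[0,0,0],[0,0,0],[0,0,0],[0,0,0]]'

```text
clock: 20.65
eef_pos: [0.4511, 0.4031, 0.2623]
ee_rot: [[-0.99, -0.143, 0.003], [-0.143, 0.99, 0.003], [-0.004, 0.002, -1.0]]
force: [0.4, 0.2, 0.6]
gripper_width: -0.005
grasp_force: 0.0
```

```bash
python3 hood.py 1.8 1.7 1.6 1.5 1.4 1.3 1.2 1.1 1.0 .9 .8 .7
```

```text
mill frame tcp [0.0007 0.2395 0.2623] force [0.5 0.2 0.6] 20.65 yaw 8.21
behind [0.002, -0.011, 0.011]
1.8 [0.209 0.251] [0.002, -0.076, 0.029]
1.7 [0.192 0.258] [0.002, -0.118, 0.011]
1.6 [0.175 0.264] [0.002, -0.162, -0.004]
1.5 [0.157 0.268] [0.002, -0.207, -0.014]
1.4 [0.138 0.27 ] [0.002, -0.253, -0.019]
1.3 [0.12 0.27] [0.002, -0.299, -0.02]
1.2 [0.101 0.268] [0.002, -0.345, -0.016]
1.1 [0.083 0.265] [0.002, -0.391, -0.007]
1.0 [0.065 0.26 ] [0.002, -0.435, 0.005]
0.9 [0.048 0.253] [0.002, -0.478, 0.023]
0.8 [0.032 0.244] [0.002, -0.519, 0.044]
0.7 [0.017 0.234] [0.002, -0.558, 0.07]
```

Request:
play_rows --delta_pos '[[0,-0.04,0.01],[0,-0.08,0.01],[0,-0.118,0.01],[0,-0.14,0.0],[0,-0.162,-0.004],[0,-0.185,-0.01],[0,-0.207,-0.014],[0,-0.23,-0.017],[0,-0.253,-0.019],[0,-0.276,-0.02],[0,-0.299,-0.02],[0,-0.322,-0.018]]' --turn '[[0,0,0],[0,0,0],[0,0,0],[0,0,0],[0,0,0],[0,0,0],[0,0,0],[0,0,0],[0,0,0],[0,0,0],[0,0,0],[0,0,0]]'

```text
clock: 21.85
eef_pos: [0.4682, 0.2746, 0.2669]
ee_rot: [[-0.99, -0.144, -0.0], [-0.144, 0.99, -0.001], [0.0, -0.0, -1.0]]
force: [0.7, 2.8, 2.1]
gripper_width: 0.001
grasp_force: 1.6
```

```bash
python3 hood.py 1.2 1.1 1.0 .9 .8 .7 .6 .5 .4 .3; python3 - <<'E'
from h import *
cv2.imwrite("pics/s5.png",env.capture("scene")[60:300,300:620,::-1])
E
```

```text
mill frame tcp [-0.0006  0.1098  0.2669] force [1.1 2.7 2.1] 21.85 yaw 8.26
behind [-0.002, 0.313, 0.022]
1.2 [0.101 0.268] [-0.002, -0.021, -0.004]
1.1 [0.083 0.265] [-0.002, -0.067, 0.005]
1.0 [0.065 0.26 ] [-0.001, -0.111, 0.018]
0.9 [0.048 0.253] [-0.001, -0.154, 0.035]
0.8 [0.032 0.244] [-0.001, -0.195, 0.057]
0.7 [0.017 0.234] [-0.001, -0.233, 0.083]
0.6 [0.002 0.222] [-0.001, -0.269, 0.112]
0.5 [-0.011  0.209] [-0.001, -0.302, 0.145]
0.4 [-0.023  0.195] [-0.001, -0.331, 0.181]
0.3 [-0.033  0.179] [-0.001, -0.356, 0.219]
```

View pics/s5.png

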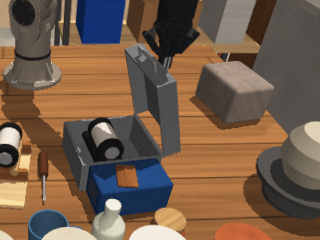

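The hood is being pushed and is now near 1.25 rad, with the jar undisturbed. Continuing along the arc.

Request:
play_rows --delta_pos '[[0,-0.021,-0.003],[0,-0.045,0.0],[0,-0.067,0.005],[0,-0.09,0.011],[0,-0.111,0.018],[0,-0.133,0.026],[0,-0.154,0.035],[0,-0.175,0.046],[0,-0.195,0.057],[0,-0.214,0.07],[0,-0.233,0.083],[0,-0.251,0.097]]' --turn '[[0,0,0],[0,0,0],[0,0,0],[0,0,0],[0,0,0],[0,0,0],[0,0,0],[0,0,0],[0,0,0],[0,0,0],[0,0,0],[0,0,0]]'

```text
clock: 23.1
eef_pos: [0.4831, 0.1754, 0.2278]
ee_rot: [[-0.99, -0.144, 0.001], [-0.144, 0.99, -0.0], [-0.001, -0.001, -1.0]]
force: [0.5, 0.5, 2.5]
gripper_width: -0.002
grasp_force: 1.0
```

```bash
python3 hood.py .6 .5 .4 .3 .2 .1 .05 0 -.03 -.05
```

```text
mill frame tcp [0.     0.0095 0.2278] force [0.5 0.4 2.5] 23.1 yaw 8.25
behind [-0.001, 0.564, -0.076]
0.6 [0.002 0.222] [0.0, -0.018, 0.014]
0.5 [-0.011  0.209] [0.0, -0.051, 0.047]
0.4 [-0.023  0.195] [0.0, -0.08, 0.083]
0.3 [-0.033  0.179] [0.0, -0.106, 0.121]
0.2 [-0.041  0.163] [0.0, -0.127, 0.162]
0.1 [-0.048  0.146] [0.0, -0.144, 0.205]
0.05 [-0.051  0.137] [0.0, -0.151, 0.227]
0.0 [-0.053  0.128] [0.0, -0.157, 0.25]
-0.03 [-0.055  0.123] [0.0, -0.16, 0.263]
-0.05 [-0.055  0.119] [0.0, -0.162, 0.272]
```

Request:
play_rows --delta_pos '[[0,-0.018,0.014],[0,-0.035,0.03],[0,-0.051,0.047],[0,-0.066,0.065],[0,-0.08,0.083],[0,-0.094,0.102],[0,-0.106,0.121],[0,-0.117,0.141],[0,-0.127,0.162],[0,-0.136,0.183],[0,-0.144,0.205],[0,-0.148,0.217]]' --turn '[[0,0,0],[0,0,0],[0,0,0],[0,0,0],[0,0,0],[0,0,0],[0,0,0],[0,0,0],[0,0,0],[0,0,0],[0,0,0],[0,0,0]]'

```text
clock: 24.3
eef_pos: [0.4905, 0.1175, 0.1401]
ee_rot: [[-0.99, -0.144, -0.001], [-0.144, 0.99, -0.0], [0.001, -0.0, -1.0]]
force: [-0.3, -0.9, 1.1]
gripper_width: 0.002
grasp_force: 0.4
```

Request:
play_rows --delta_pos '[[0,-0.003,0.008],[0,-0.005,0.016],[0,-0.007,0.024],[0,-0.008,0.03],[0,-0.009,0.036],[0,-0.009,0.036],[0,-0.009,0.036]]' --turn '[[0,0,0],[0,0,0],[0,0,0],[0,0,0],[0,0,0],[0,0,0],[0,0,0]]'

```text
clock: 25.0
eef_pos: [0.4916, 0.1146, 0.1281]
ee_rot: [[-0.99, -0.144, 0.0], [-0.144, 0.99, 0.001], [-0.0, 0.001, -1.0]]
force: [-2.8, -0.6, 8.5]
gripper_width: -0.001
grasp_force: 3.8
```

```bash
python3 hood.py 0 -.03 -.05
```

```text
mill frame tcp [-0.0003 -0.0519  0.1281] force [-2.9 -0.2  8.5] 25.0 yaw 8.3
behind [-0.002, 0.718, -0.324]
0.0 [-0.053  0.128] [-0.001, -0.004, 0.0]
-0.03 [-0.055  0.123] [-0.001, -0.007, 0.014]
-0.05 [-0.055  0.119] [-0.001, -0.009, 0.023]
```

Request:
play_rows --delta_pos '[[0,0,0.005],[0,0,0.01],[0,0,0.01],[0,0,0.01]]' --turn '[[0,0,0],[0,0,0],[0,0,0],[0,0,0]]'

```text
clock: 25.4
eef_pos: [0.4917, 0.1146, 0.1279]
ee_rot: [[-0.99, -0.144, 0.0], [-0.144, 0.99, 0.004], [-0.001, 0.003, -1.0]]
force: [-12.2, -1.7, 31.0]
gripper_width: -0.004
grasp_force: 15.1
```

Request:
play_rows --delta_pos '[[0,0,-0.02],[0,0,-0.1],[0,0,-0.2],[0,0,-0.3],[0,0,-0.4],[0,0,-0.4],[0,0,-0.4]]' --turn '[[0,0,0],[0,0,0],[0,0,0],[0,0,0],[0,0,0],[0,0,0],[0,0,0]]'

```text
clock: 26.1
eef_pos: [0.4922, 0.1146, 0.2837]
ee_rot: [[-0.99, -0.144, 0.002], [-0.144, 0.99, 0.001], [-0.002, 0.001, -1.0]]
force: [-1.2, 0.4, -0.1]
gripper_width: -0.002
grasp_force: 0.0
```

```bash
python3 - <<'E'
from h import *
t=env.camera_model("scene");i=env.capture("scene");hsv=cv2.cvtColor(i,cv2.COLOR_RGB2HSV)
cv2.imwrite("pics/final.png",i[:,:,::-1])
# empty jars: white centroids vs start
for im in (cv2.imread("pics/scene0.png"),i[:,:,::-1].copy()):
    h=cv2.cvtColor(im,cv2.COLOR_BGR2HSV);k=np.zeros((400,640),np.uint8)
    k[175:232,195:330]=((h[...,1]<60)&(h[...,2]>120))[175:232,195:330]
    print([(np.round(cv2.minAreaRect(c)[0],1).tolist(),cv2.contourArea(c)) for c in cv2.findContours(k,0,2)[0] if cv2.contourArea(c)>100])
# hood-top: predicted shut top corners and grey fraction / where jar should be hidden
y=np.radians(8.2);E=np.array([[np.cos(y),-np.sin(y),0],[np.sin(y),np.cos(y),0],[0,0,1]]);o=np.array([.4845,.166,0])
p=proj(t,[o+E@q for q in([-.093,-.094,.128],[.093,-.094,.128],[.093,.112,.128],[-.093,.112,.128])])
k=np.zeros((400,640),np.uint8);cv2.fillPoly(k,[p.astype(int)],1)
print(p.round().tolist(),"grey std",i[k>0].mean(0),i[k>0].std(0))
d=cv2.absdiff(i,cv2.imread("pics/scene0.png")[:,:,::-1]).max(2)
for n,r in dict(brush=(215,237,290,262),trimmer=(335,208,352,262),rib=(415,224,440,248),mug=(328,270,368,310)).items():
    print(n,d[r[1]:r[3],r[0]:r[2]].mean().round(1))
s=env.state();print(s["clock"],s["force"],s["eef_pos"])
E
```

```text
[([308.7, 197.2], 311.5), ([265.6, 196.1], 319.5), ([223.6, 194.5], 325.0)]
[([307.3, 196.2], 291.5), ([265.4, 196.0], 321.0)]
[[362.0, 167.0], [382.0, 213.0], [468.0, 203.0], [437.0, 160.0]] grey std [131.16373967 128.48269628 127.53099174] [14.13901419 13.06123176 14.723136  ]
brush 4.7
trimmer 40.9
rib 3.9
mug 5.5
26.15 [-0.19796701  0.39850495 -1.81939812] [0.4912431  0.11455598 0.28229194]
```

The hood is at its hard stop: 31 N with no further travel, at its shut height. Both empty jars are in place. The trimmer was seen in its place after all the jar moves, so that difference is probably the arm's shadow. Handing in.

```bash
python3 -c "
from station import env
print(env.finish_job())"
```

```text
the job is handed in; nothing more can be done
None
```

I laid the charged jar (about 7.3 N when lifted) midway on the rollers, pressed the hood shut to its stop and left the two empty jars in their cradles; the job was handed in at about 26 s and no verdict was returned.

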